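# Find the heavy side of a sealed eccentric drum and hold it down

## Robot

A 6-joint arm with a two-finger parallel gripper is mounted at the origin on the work surface. World frame = base frame: x ahead of the robot, y to its left, z up, the work surface at z = 0. Lengths are in m, angles in rad, forces in N, time in s.
With the tool pointing down it reaches from about 0.35 to 0.775 m from the base axis. Payload 5.5 kg.
Tool frame: the origin (TCP) lies between the finger pads; the fingertips stand 11 mm ahead of it and the grasp point (between the pads) lies 8 mm behind it (tips_ahead is the distance from the TCP to the fingertips, in m); z points along the fingers, y is the line along which they close (so a half turn about z gives the same grasp; the last joint's range is limited). The gripper opens to 85 mm and grips with 20 to 120 N. Pads are 22 mm wide; open, the fingers measure 114 mm over their backs; the gripper's body (76 mm by 85 mm) begins 54 mm behind the grasp point. The pads swing forward as they close: fully open they stand 13 mm farther back than shut.
Start: joints at [1.205, 0.313, 0.046, 1.304, 0, 1.431], TCP at [0.129, 0.56, 0.242] pointing down, gripper open.
Joint ranges: [-2.76, 2.76], [-0.86, 1.69], [-1.03, 1.26], [-2.2, 2.34], [-1.47, 1.5], [-3.14, 3.14]. Speed limits (rad/s): [2.57, 2.57, 3.14, 3.14, 3.14, 3.14].

## Interface

Orientations are given as a unit quaternion [w, x, y, z].
In Python, from workcell import * gives the robot as it stands. The module is installed in compiled form; this text tells all that it offers.
- The arm moves only by the tool jog_arm, never from a script. Its argument "moves" is a list of rows, each an object with "fingers": the closure, from 0 (fully open) to 1 (shut); "slide": the shift along the tool's x, y, z in mm, a list of three; "angular": the turn, a rotation vector about the tool's x, y, z in degrees, a list of three. A call has 1 to 10 rows; each row is the pose to reach, as a shift and turn from the pose commanded when the call began, along the tool's axes at that moment; what a row does not reach only later rows make up. A row lasts 1/12 s, in which the tool goes at most 41.7 mm and 7.16 degrees, less where a joint would pass 70% of its speed; a pose out of reach is approached as far as the arm can. A call with a gripper value outside its range is refused whole. The fingers move at their own pace and stop on an object; "squeeze" is the grip in N (left out, the last holds). Time passes only in rows, so rows that repeat a pose let the fingers close. It gives the time, the measured TCP pose, the force, the opening and the grip force at its end, in the units of the state.
- get_state(): the state, without advancing time (a new reading comes with each control period).
- read_camera(name): name is "side" or "top" or "wrist"; returns a dict with "color" (384x512x3 uint8, red, green, blue), "fovy" (degrees; the focal length in pixels is half the picture's height over the tangent of half this angle, whatever the lens; pixels are square), "cx", "cy" (the principal point, pixels), "world_from_camera" (4x4, takes a point from camera to world coordinates); the wrist camera has in their place "tool_from_camera" (4x4, takes a point from camera to tool coordinates, whose origin is the TCP and whose axes are the flange's). Camera axes: x right, y down, z forward; pixel columns grow to the right and rows downward; lengths in m; the calibration is good to about 2 mm. A picture is of the moment at which its call begins: read the wrist's pose just before it. There is no depth.
- hand_in(): hands the job in; it is judged then, once.
Trained networks look in a picture, given as the dict that the camera call returned (one of the last four; its "shot" number tells which), for a name from the list of things; names that differ only in an ending like _2 or _b are one class to them, and where a whole thing is asked for, a point or a joint stands for the part that bears it (a point fixed in the world has none). Each returns a list of dicts, best first, with "p" (0 to 1); they miss things now and then, are a little off and sometimes report something else, mostly with a low value. They report only what shows in the picture. A call takes as long as a camera call.
- look_for(target, picture): "point" ([column, row] in pixels, amid what is visible of it).
- tip_of(target, picture): "point" ([column, row] in pixels: a listed point, or the origin of a listed thing).
The state is a dict: "clock": time; "joint_pos": joint angles; "qvel": joint speeds; "tau": joint torques, N m; "tcp_pos": TCP position; "orientation": TCP orientation; "wrist_force": force on the tool from outside, world axes, zero at the start; "ft_torque": the same for the moment, N m; "finger_gap": finger opening in m; "grip_force": force on a finger pad.
Only numpy, scipy, OpenCV 4.12 (cv2) and the standard library are available. Lean on these libraries where they do the work, as an engineer would, in place of code of your own. Each camera call takes 0.05 s, during which the arm holds its last target. There are 200 camera calls.

## Task

The orange drum on the service stand has a weight sealed inside that you cannot see. Take hold of its black crank handle and turn the drum about one full turn, either way round, to feel where it is heavy; then turn it until the heavy side points straight down and hold it still there. Finish with the handle still gripped in the fingers, and leave the tin, the carton and the wrench where they are.

Things in the scene. Friction and masses are not known exactly. Their poses are not given: they have to be found in the camera images.
- stand: service stand, fixed to the bench: a dark steel base plate 200 x 220 x 12 mm with a blue upright plate (130 mm wide, 212 mm high) behind the drum. Origin: centre of the base's underside, below the axle and the middle of the drum. Its -x axis is the axle direction that points out of the drum's front, where the handle sticks out; its z axis is up.
- axle (a point): point on the axle, 150 mm above the bench, in the middle of the orange drum (160 mm in diameter, 50 mm long, its axle level along the stand's x axis). The crank bar (150 x 30 mm) on its front face ends 36 mm in front of this point, the studs and hub on it up to 48 mm in front.
- drum (a joint): turning angle of the drum, rad, over two turns free both ways. 0: crank handle straight above the axle; grows clockwise seen from the handle's side (looking along the stand's +x). A stiff seal drags steadily at about 0.34 N m, so the drum stays wherever it is left; it turns harder while the heavy side rises and easier while it sinks.
- drum_face (a point): centre of the drum's front face, on the axle, 25 mm before its middle. The weight sealed inside is unseen; it pulls with at most 0.22 to 0.31 N m (heavy side level with the axle); all else is balanced. Its direction in the drum differs every time, whatever the handle's. Stopped, the seal can hide any push up to its drag either way: feel while moving slowly, or compare both ways round.
- handle: black crank grip, a cylinder 26 mm in diameter and 42 mm long that spins freely on its pin, the pin being parallel to the axle and 60 mm from it. Origin: the centre of the grip, 96 mm in front of the middle of the drum (71 mm in front of the drum's face); its x axis lies along the pin. It turns about that axis by itself, so its other axes mean nothing.
- tin: green and steel tin, 66 mm in diameter, 85 mm high, standing loose; origin under its centre. Leave it alone.
- carton: cardboard box 90 x 60 x 50 mm, loose; origin under its centre. Leave it alone.
- wrench: steel wrench 150 mm long, lying flat and loose; origin under its middle, x along its length. Leave it alone.

How it is judged:
On the way:
1. the drum has been turned about one full turn, either way ((value of joint drum above 5.4 rad or value of joint drum below -5.4 rad)).
At the end, for the whole second after the job is handed in: The hidden weight in the drum points straight down within 20 degrees, the drum is still (under 0.1 rad/s), the fingers hold the crank handle with more than 1 N, and tin, carton and wrench are within 30 mm of where they began (angle between weight_c0's own z axis and vertical below 0.35 rad and velocity of joint drum between -0.1 and 0.1 rad/s and contact force between the fingers and handle above 1 N and distance of each of tin, carton, wrench from where it was at the start of the episode below 0.03 m); the arm keeps its last pose, push and grip.
It fails at once if the tin, the carton or the wrench is disturbed (moved over 30 mm) (distance of any of tin, carton, wrench from where it was at the start of the episode above 0.03 m).
It also fails if it takes over 69 s, if anything falls off the work surface, if the arm or the gripper's body presses on something with over 40 N, if the wrist force passes 120 N, or if a joint passes its speed limit or range.

## Working session

There is one attempt and no reset: what is moved stays moved. The work goes in short steps, Python scripts to look and compute and a tool call to move; the robot and the scene stay as the last step left them, time stands still between calls to the robot, and variables do not carry over. Pictures are saved under pics/ and viewed, at most 10 in all, crops included, and the job is handed in when it is done.

Besides the shell and the picture viewer there is one more tool, called after ">>>" as name(argument=value, ...), one argument or row to a line, values as JSON. jog_arm: Moves the arm, as the interface text tells. Its arguments: {"type":"object","properties":{"moves":{"type":"array","items":{"type":"object","properties":{"fingers":{"type":"number"},"slide":{"type":"array","items":{"type":"number"}},"angular":{"type":"array","items":{"type":"number"}}}}},"squeeze":{"type":"number"}},"required":["moves"]}

```bash
mkdir -p pics; cat > h.py <<'E'
from workcell import *
import numpy as np, cv2
from scipy.spatial.transform import Rotation as R
def ray(pic,px):
    f=192/np.tan(np.radians(pic['fovy'])/2)
    T=np.array(pic['world_from_camera'])
    d=T[:3,:3]@np.array([(px[0]-pic['cx'])/f,(px[1]-pic['cy'])/f,1]); return T[:3,3],d/np.linalg.norm(d)
def tri(rays):
    A=np.zeros((3,3));b=np.zeros(3)
    for o,d in rays:
        P=np.eye(3)-np.outer(d,d);A+=P;b+=P@o
    x=np.linalg.solve(A,b)
    return x,[np.linalg.norm((np.eye(3)-np.outer(d,d))@(x-o)) for o,d in rays]
def Rt(s): q=s['orientation']; return R.from_quat([q[1],q[2],q[3],q[0]])
E
python3 - <<'E'
from h import *
s=get_state(); print(s)
P={n:read_camera(n) for n in('side','top')}
for n,p in P.items(): print(n,p['fovy'],p['cx'],p['cy'],np.round(p['world_from_camera'],3).tolist())
cv2.imwrite('pics/a.png',np.hstack([cv2.resize(P[n]['color'][:,:,::-1],(400,300)) for n in P]))
for n in P: cv2.imwrite(f'pics/{n}.png',P[n]['color'][:,:,::-1])
for t in ['handle','axle','drum_face','stand','tin','carton','wrench']:
    r={n:tip_of(t,p)[:2] for n,p in P.items()}
    print(t,{n:[(np.round(a['point']).tolist(),round(a['p'],2)) for a in v] for n,v in r.items()})
    if all(r.values()): print(*tri([ray(P[n],r[n][0]['point']) for n in P]))
E
```

```text
{'clock': 0.0, 'joint_pos': array([1.20540333e+00, 3.14012621e-01, 4.49545897e-02, 1.30359473e+00,
       4.06940850e-05, 1.43121418e+00]), 'qvel': array([-0.00171141, -0.00039077, -0.00049183,  0.00058113,  0.00088076,
       -0.0005844 ]), 'tau': array([ 1.29867320e-03, -4.80627608e+01,  2.98533136e+01,  1.94383529e-02,
       -3.15088591e-04,  2.32055612e-06]), 'tcp_pos': array([0.12854839, 0.55993469, 0.24139193]), 'orientation': array([-2.51583290e-04,  1.12665672e-01,  9.93632520e-01, -8.93705170e-04]), 'wrist_force': array([-1.21875142,  0.72202894, -0.09088692]), 'ft_torque': array([ 0.02578698, -0.06441989, -0.03709293]), 'grip_force': 0.0, 'finger_gap': 0.08551954035045986}
side 54.44137041552273 253.22067340340098 198.36228502318892 [[0.858, -0.339, 0.386, 0.252], [-0.514, -0.553, 0.655, -0.448], [-0.009, -0.761, -0.649, 0.662], [0.0, 0.0, 0.0, 1.0]]
top 43.68195546485435 249.6955959425939 191.91243890551388 [[0.009, -0.992, 0.123, 0.394], [-1.0, -0.012, -0.018, 0.056], [0.02, -0.123, -0.992, 1.412], [0.0, 0.0, 0.0, 1.0]]
handle {'side': [([264.0, 196.0], 0.83)], 'top': [(
[... 401 characters left out ...]
06760477 0.15905523] [np.float64(0.004058463076498348), np.float64(0.0040584630764984005)]
stand {'side': [([244.0, 242.0], 0.7)], 'top': [([228.0, 202.0], 0.86)]}
[ 5.41527701e-01  9.29976496e-02 -4.99587632e-04] [np.float64(0.0016848754358920373), np.float64(0.0016848754358921567)]
tin {'side': [([308.0, 326.0], 0.65)], 'top': [([315.0, 199.0], 0.61)]}
[ 0.54722366 -0.16408377 -0.00678678] [np.float64(0.004087979474184005), np.float64(0.004087979474184145)]
carton {'side': [], 'top': [([165.0, 174.0], 0.83)]}
wrench {'side': [([174.0, 206.0], 0.63)], 'top': [([152.0, 231.0], 0.82)]}
[ 0.45243659  0.31725795 -0.01335068] [np.float64(0.0002456170093170421), np.float64(0.0002456170093170802)]
```

View pics/side.png

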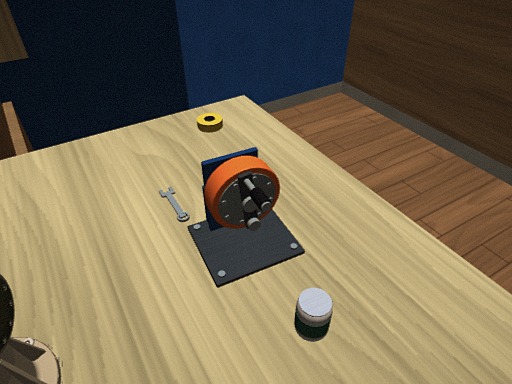

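View pics/top.png

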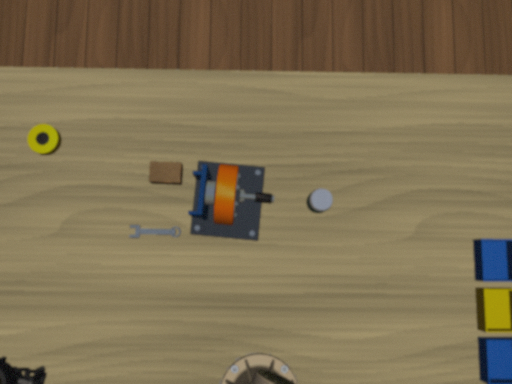

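```bash
python3 - <<'E'
from h import *
a=cv2.imread('pics/side.png')[130:300,170:320]; b=cv2.imread('pics/top.png')[150:250,180:280]
cv2.imwrite('pics/crop.png',np.hstack([cv2.resize(a,(529,600),interpolation=2)[:, :400+0*1] if 0 else cv2.resize(a,(423,480),interpolation=2),cv2.resize(b,(377,480),interpolation=2)]))
# model-based overlay: residuals of tip_of over repeated shots
acc={}
for k in range(3):
  for n in('side','top'):
    p=read_camera(n)
    for t in ['handle','axle','drum_face']:
      r=tip_of(t,p)
      if r: acc.setdefault((n,t),[]).append(r[0]['point'])
for k,v in acc.items(): print(k,np.round(v,1).tolist())
# reproject hypothesised geometry
S={'side':read_camera('side'),'top':read_camera('top')}
def proj(p,X):
    f=192/np.tan(np.radians(p['fovy'])/2);T=np.linalg.inv(p['world_from_camera']);c=T[:3,:3]@X+T[:3,3];return c[:2]/c[2]*f+[p['cx'],p['cy']]
from scipy.optimize import least_squares
def model(q):
    x,y,psi,th=q; f=np.array([-np.cos(psi),-np.sin(psi),0]); A=np.array([x,y,.15])
    # clockwise seen looking along +x(stand): right-hand side of viewer = f.. view dir v=-f, right = v x up
    right=np.cross(-f,[0,0,1]); 
    return {'axle':A,'drum_face':A+.025*f,'handle':A+.096*f+.06*(np.sin(th)*right+np.cos(th)*np.array([0,0,1]))}
def res(q):
    m=model(q);return np.concatenate([proj(S[n],m[t])-np.mean(v,0) for (n,t),v in acc.items()])
for t0 in(-.5,.5):
  o=least_squares(res,[.54,.095,1.5,t0]);print(o.x,o.cost,np.round(o.fun,1),model(o.x))
E
```

```text
('side', 'handle') [[261.4, 197.2], [263.6, 199.4], [261.6, 197.6]]
('side', 'axle') [[242.5, 191.8], [242.9, 194.7], [239.9, 191.1]]
('side', 'drum_face') [[243.0, 202.7], [244.8, 197.2], [245.4, 201.3]]
('top', 'handle') [[260.7, 198.1], [262.9, 198.0], [263.4, 196.4]]
('top', 'axle') [[223.0, 194.7], [225.4, 193.7], [224.6, 194.1]]
('top', 'drum_face') [[236.9, 195.0], [237.5, 195.3]]
[0.54453398 0.09633723 1.38116883 0.12535463] 6.518553910795788 [-1.2  0.3 -0.2  0.6  1.  -0.2  0.6 -1.5  1.5 -0.  -2.2  0.9] {'axle': array([0.54453398, 0.09633723, 0.15      ]), 'drum_face': array([0.53982165, 0.07178537, 0.15      ]), 'handle': array([0.53380577, 0.00064408, 0.2095292 ])}
[0.54453396 0.09633723 1.38117039 0.12535242] 6.5185539107941795 [-1.2  0.3 -0.2  0.6  1.  -0.2  0.6 -1.5  1.5 -0.  -2.2  0.9] {'axle': array([0.54453396, 0.09633723, 0.15      ]), 'drum_face': array([0.53982167, 0.07178536, 0.15      ]), 'handle': array([0.53380577, 0.00064408, 0.20952922])}
```

View pics/crop.png

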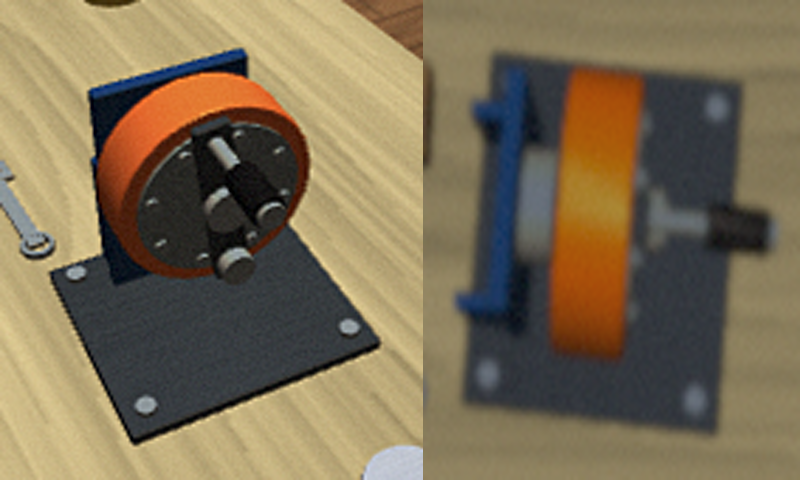

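```bash
cat >> h.py <<'E'
def goal(psi,a,H,back=0):
    f=np.array([-np.cos(psi),-np.sin(psi),0]); c=np.array([np.sin(psi),-np.cos(psi),0])
    z=np.array([0,0,-np.cos(a)])-np.sin(a)*f; M=np.column_stack([np.cross(c,z),c,z])
    return np.array(H)+(.008-back)*z, R.from_matrix(M)
def rel(p,Rg,s=None):
    s=s or get_state(); r=Rt(s); return np.round(r.inv().apply(p-s['tcp_pos'])*1e3,1).tolist(), np.round(np.degrees((r.inv()*Rg).as_rotvec()),1).tolist()
E
python3 - <<'E'
from h import *
p=read_camera('top')
C=[(199.6,161.5),(264.6,168.3),(258,240),(191.1,233.75)];W=[]
for c in C:
    o,d=ray(p,c);W.append(o+d*(.012-o[2])/d[2])
W=np.array(W);print(W,W.mean(0));
for a,b in((0,1),(3,2),(3,0),(2,1)):v=W[b]-W[a];print(np.linalg.norm(v),v[:2]/np.linalg.norm(v))
g=goal(1.48,np.radians(40),[.534,.001,.21])
print(rel(np.array([.30,.27,.42]),g[1]),g[0])
E
```

```text
[[ 0.65743544  0.17981142  0.012     ]
 [ 0.63949323 -0.01307556  0.012     ]
 [ 0.427625    0.00495661  0.012     ]
 [ 0.44377642  0.19971061  0.012     ]] [0.54208252 0.09285077 0.012     ]
0.1937196667293413 [-0.09261942 -0.99570158]
0.1954225982608067 [-0.08264872 -0.99657874]
0.21458366816190474 [ 0.99569092 -0.09273397]
0.21263421102092384 [ 0.99639768 -0.08480369]
([-231.9, -244.7, -177.7], [-28.6, 32.8, 78.7]) [0.53446626 0.00612112 0.20387164]
```

>>> jog_arm(
  moves=[
    {"slide": [-40, -40, -100], "angular": [-3, 3, 8], "fingers": 0},
    {"slide": [-80, -80, -140], "angular": [-6, 7, 16]},
    {"slide": [-120, -120, -160], "angular": [-9, 11, 24]},
    {"slide": [-160, -160, -178], "angular": [-12, 14, 32]},
    {"slide": [-195, -205, -178], "angular": [-15, 18, 40]},
    {"slide": [-232, -245, -178], "angular": [-18, 21, 48]},
    {"slide": [-232, -245, -178], "angular": [-21, 25, 56]},
    {"slide": [-232, -245, -178], "angular": [-24, 28, 64]},
    {"slide": [-232, -245, -178], "angular": [-27, 31, 72]},
    {"slide": [-232, -245, -178], "angular": [-28.6, 32.8, 78.7]},
  ],
)

```text
schema error: expected keys fingers, slide, angular
```

```bash
python3 - <<'E'
from h import *
s=get_state();print(s['joint_pos'],s['tcp_pos'])
g=goal(1.4825,np.radians(40),[.535,-.001,.21],.10);print(g[0])
print(rel(g[0]+[0,-.02,.07],g[1]),rel(*g))
E
```

```text
[1.20538297e+00 3.13181815e-01 4.60731002e-02 1.30359577e+00
 1.70381343e-06 1.43118109e+00] [0.12876119 0.56042692 0.24232252]
[ 0.52978525 -0.05990609  0.28047609]
([-534.2, -534.3, -108.2], [-28.6, 32.8, 78.5]) ([-529.7, -514.8, -38.2], [-28.6, 32.8, 78.5])
```

>>> jog_arm(
  moves=[
    {"slide": [-40, -40, -100], "angular": [-3, 3, 8], "fingers": 0},
    {"slide": [-80, -80, -140], "angular": [-6, 7, 16], "fingers": 0},
    {"slide": [-120, -120, -160], "angular": [-9, 11, 24], "fingers": 0},
    {"slide": [-160, -160, -178], "angular": [-12, 14, 32], "fingers": 0},
    {"slide": [-195, -205, -178], "angular": [-15, 18, 40], "fingers": 0},
    {"slide": [-232, -245, -178], "angular": [-18, 21, 48], "fingers": 0},
    {"slide": [-232, -245, -178], "angular": [-21, 25, 56], "fingers": 0},
    {"slide": [-232, -245, -178], "angular": [-24, 28, 64], "fingers": 0},
    {"slide": [-232, -245, -178], "angular": [-27, 31, 72], "fingers": 0},
    {"slide": [-232, -245, -178], "angular": [-28.6, 32.8, 78.7], "fingers": 0},
  ],
  squeeze=40,
)

```text
clock: 2.98
tcp_pos: [0.3017, 0.2671, 0.4215]
orientation: [-0.195, 0.598, 0.747, 0.214]
wrist_force: [1.3, 0.3, -0.2]
finger_gap: 0.0852
grip_force: 0.0
```

```bash
python3 - <<'E'
from h import *
s=get_state();print(s['joint_pos'],s['tcp_pos'],s['clock'])
g=goal(1.4825,np.radians(40),[.535,-.001,.21],.10);print(g[0])
print(rel(g[0]+[0,-.02,.07],g[1]),rel(*g))
E
```

```text
[ 0.08629537 -0.17590931 -0.16741022  1.56522641  0.58679965  1.4412028 ] [0.30173592 0.26712985 0.42149272] 2.9833
[ 0.52978525 -0.05990609  0.28047609]
([-367.6, 150.0, -140.9], [-5.8, 5.9, 15.9]) ([-389.7, 147.9, -71.5], [-5.8, 5.9, 15.9])
```

>>> jog_arm(
  moves=[
    {"slide": [-36, 15, -14], "angular": [-1, 1, 2], "fingers": 0},
    {"slide": [-74, 30, -28], "angular": [-2, 2, 5], "fingers": 0},
    {"slide": [-110, 45, -42], "angular": [-3, 3, 8], "fingers": 0},
    {"slide": [-147, 60, -56], "angular": [-4, 4, 11], "fingers": 0},
    {"slide": [-184, 75, -70], "angular": [-5, 5, 14], "fingers": 0},
    {"slide": [-220, 90, -84], "angular": [-5.8, 5.9, 15.9], "fingers": 0},
    {"slide": [-257, 105, -98], "angular": [-5.8, 5.9, 15.9], "fingers": 0},
    {"slide": [-294, 120, -112], "angular": [-5.8, 5.9, 15.9], "fingers": 0},
    {"slide": [-330, 135, -126], "angular": [-5.8, 5.9, 15.9], "fingers": 0},
    {"slide": [-367, 150, -140], "angular": [-5.8, 5.9, 15.9], "fingers": 0},
  ],
)

```text
clock: 3.82
tcp_pos: [0.5293, -0.0734, 0.3495]
orientation: [-0.231, 0.691, 0.637, 0.25]
wrist_force: [0.8, 0.2, 0.6]
finger_gap: 0.0855
grip_force: 0.0
```

```bash
python3 - <<'E'
from h import *
s=get_state();print(s['joint_pos'],s['tcp_pos'],s['clock'])
p=read_camera('wrist');s=get_state()
cv2.imwrite('pics/w1.png',p['color'][:,:,::-1])
T=np.array(p['tool_from_camera']);print(T.round(3).tolist())
M=np.eye(4);M[:3,:3]=Rt(s).as_matrix();M[:3,3]=s['tcp_pos'];p2=dict(p);p2['world_from_camera']=M@T
H=tip_of('handle',p);A=tip_of('drum_face',p);print(H[:2],A[:2])
# intersect handle ray with grip plane (96 mm in front)
f=np.array([-np.cos(1.4825),-np.sin(1.4825),0]);C=np.array([.543,.094,.15])
for h,dd in((H,.096),(A,.025)):
  if h:
    o,d=ray(p2,h[0]['point']);X=o+d*(((C+dd*f-o)@f)/(d@f));print(X)
g=goal(1.4825,np.radians(40),[.535,-.001,.21],.0);print(rel(*g),s['wrist_force'])
E
```

```text
[-0.60446151  0.41832811  0.26943918  1.8168729   0.58813058  0.9261862 ] [ 0.52933441 -0.07338376  0.34945479] 3.8167
[[-0.001, -0.95, -0.314, 0.08], [1.0, -0.001, -0.002, 0.001], [0.002, -0.314, 0.95, -0.134], [0.0, 0.0, 0.0, 1.0]]
[{'point': [256.1, 209.9], 'p': 0.92}] [{'point': [260.0, 172.0], 'p': 0.76}]
[ 0.53900391 -0.00202168  0.18609223]
[0.55008916 0.06827465 0.13797507]
([-31.5, -0.3, 159.6], [-0.4, 0.0, 0.0]) [ 1.1444602  -4.74197589 -5.40684374]
```

View pics/w1.png

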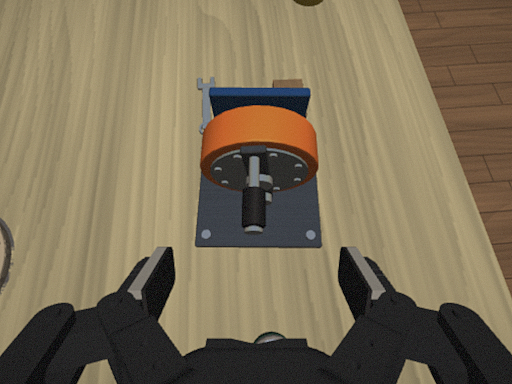

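```bash
python3 - <<'E'
from h import *
F=[]
psi=1.4825
f=np.array([-np.cos(psi),-np.sin(psi),0]);C=np.array([.543,.094,.15])
for k in range(6):
  s=get_state();p=read_camera('wrist');F.append(np.r_[s['wrist_force'],s['ft_torque']]);
  T=np.array(p['tool_from_camera'])
  M=np.eye(4);M[:3,:3]=Rt(s).as_matrix();M[:3,3]=s['tcp_pos'];p2=dict(p);p2['world_from_camera']=M@T
  if k>2:
   for n,dd in(('handle',.096),('drum_face',.025),('axle',0)):
    h=tip_of(n,p)
    if h:
     o,d=ray(p2,h[0]['point']);print(n,np.round(h[0]['point'],1),(o+d*(((C+dd*f-o)@f)/(d@f))).round(4), (o+d*(((.21 if dd>.09 else .15)-o[2])/d[2])).round(4))
print(np.round(F,2),s['tcp_pos'],s['clock'])
print(rel(*goal(psi,np.radians(40),[.535,-.001,.21],.0)),rel(*goal(psi,np.radians(40),[.535,-.001,.21],.07)))
E
```

```text
handle [254.1 213.8] [ 0.5313 -0.0013  0.204 ] [ 0.5312 -0.0032  0.21  ]
drum_face [258.3 172.6] [0.542  0.069  0.1599] [0.5424 0.0737 0.15  ]
axle [261.7 161.9] [0.5489 0.0935 0.1427] [0.5485 0.0897 0.15  ]
handle [252.2 212.2] [ 0.5294 -0.0012  0.2117] [ 0.5294 -0.0006  0.21  ]
drum_face [263.1 175.5] [0.5486 0.0684 0.1522] [0.5488 0.0694 0.15  ]
handle [251.  212.5] [ 0.5283 -0.0011  0.2082] [ 0.5283 -0.0016  0.21  ]
drum_face [258.7 174.5] [0.5429 0.0689 0.1535] [0.5431 0.0705 0.15  ]
axle [261.5 157.4] [0.5488 0.0935 0.1557] [0.5492 0.0965 0.15  ]
[[-0.71  0.78 -0.36 -0.57  0.06  0.05]
 [-0.35  0.78  0.96 -0.54  0.03 -0.  ]
 [ 0.55  0.77  1.09 -0.51  0.03 -0.01]
 [-0.16 -0.19  0.63 -0.57  0.07  0.01]
 [-0.04  0.47  0.6  -0.57  0.07 -0.  ]
 [-0.18  0.15  0.85 -0.53  0.08  0.02]] [ 0.52817927 -0.07071748  0.35071944] 4.5167
([-35.6, 1.0, 160.7], [-0.3, 0.2, 0.4]) ([-35.8, 0.6, 90.7], [-0.3, 0.2, 0.4])
```

>>> jog_arm(
  moves=[
    {"slide": [-18, -1, 30], "angular": [0, 0, 0], "fingers": 0},
    {"slide": [-36, -2, 60], "angular": [0, 0, 0], "fingers": 0},
    {"slide": [-36, -2, 90], "angular": [0, 0, 0], "fingers": 0},
    {"slide": [-36, -2, 115], "angular": [0, 0, 0], "fingers": 0},
    {"slide": [-36, -2, 140], "angular": [0, 0, 0], "fingers": 0},
    {"slide": [-36, -2, 160], "angular": [0, 0, 0], "fingers": 0},
    {"slide": [-36, -2, 160], "angular": [0, 0, 0], "fingers": 0},
    {"slide": [-36, -2, 160], "angular": [0, 0, 0], "fingers": 0},
  ],
)

```text
clock: 5.38
tcp_pos: [0.5318, 0.0042, 0.2037]
orientation: [-0.232, 0.691, 0.638, 0.25]
wrist_force: [-0.1, -0.8, 0.5]
finger_gap: 0.085
grip_force: 0.0
```

```bash
python3 - <<'E'
from h import *
F=[]
for k in range(6):
  s=get_state();p=read_camera('side' if k<5 else 'wrist');F.append(np.r_[s['wrist_force'],s['ft_torque']])
  if k==4: a=p['color'][100:300,150:350]
cv2.imwrite('pics/g.png',np.hstack([cv2.resize(a,(384,384)),p['color']])[:,:,::-1][:, :800])
print(np.round(F,2),np.mean(F,0).round(2),s['tcp_pos'],s['clock'],s['joint_pos'])
print(tip_of('handle',p)[:1],rel(*goal(1.4825,np.radians(40),[.532,-.001,.21],.0)))
E
```

```text
[[-0.05 -0.76  0.49 -0.57  0.05 -0.05]
 [ 0.33 -0.13  0.71 -0.6   0.05  0.01]
 [ 0.03 -0.5   0.49 -0.57 -0.01 -0.01]
 [-0.74  0.55 -0.44 -0.54  0.04 -0.01]
 [-0.27 -0.38  0.62 -0.6   0.    0.02]
 [-0.64  0.23 -0.47 -0.55  0.14 -0.01]] [-0.22 -0.16  0.23 -0.57  0.04 -0.01] [0.53314104 0.00246296 0.2049423 ] 5.6333 [-0.48433406  0.39896269 -0.10805348  1.37832083  0.63016978  1.06397996]
[{'point': [254.4, 260.7], 'p': 0.66}] ([0.5, -0.6, 1.5], [-0.2, 0.2, 0.4])
```

View pics/g.png

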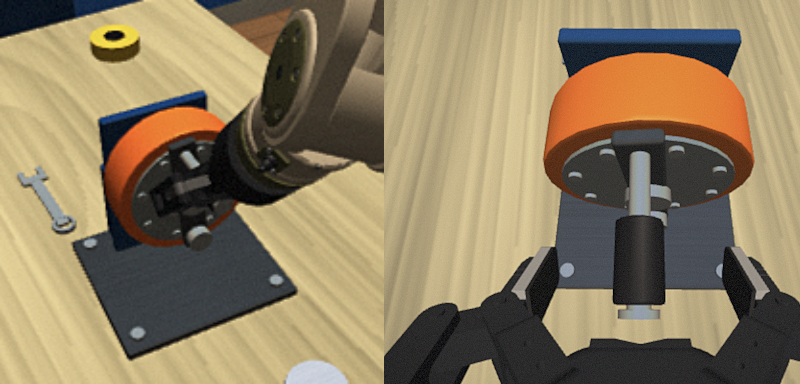

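>>> jog_arm(
  moves=[
    {"slide": [0, 0, 0], "angular": [0, 0, 0], "fingers": 1},
    {"slide": [0, 0, 0], "angular": [0, 0, 0], "fingers": 1},
    {"slide": [0, 0, 0], "angular": [0, 0, 0], "fingers": 1},
    {"slide": [0, 0, 0], "angular": [0, 0, 0], "fingers": 1},
    {"slide": [0, 0, 0], "angular": [0, 0, 0], "fingers": 1},
    {"slide": [0, 0, 0], "angular": [0, 0, 0], "fingers": 1},
    {"slide": [0, 0, 0], "angular": [0, 0, 0], "fingers": 1},
    {"slide": [0, 0, 0], "angular": [0, 0, 0], "fingers": 1},
  ],
  squeeze=40,
)

```text
clock: 6.4
tcp_pos: [0.5325, 0.0034, 0.2042]
orientation: [-0.231, 0.691, 0.638, 0.25]
wrist_force: [-0.1, -1.5, 1.3]
finger_gap: 0.0251
grip_force: 39.3
```

```bash
python3 - <<'E'
from h import *
D=[]
for k in range(5):
  s=get_state();p=read_camera('wrist');D.append(np.r_[s['wrist_force'],s['ft_torque'],s['tcp_pos'],s['finger_gap'],s['grip_force']])
print(np.round(D,3),s['clock'])
print(tip_of('handle',p)[:1])
# tool-frame directions of world axes circle
r=Rt(s); c=np.array([np.sin(1.4825),-np.cos(1.4825),0])
print('c',r.inv().apply(c),'z',r.inv().apply([0,0,1]),'f',r.inv().apply([-np.cos(1.4825),-np.sin(1.4825),0]))
E
```

```text
[[-1.1300e-01 -1.5490e+00  1.2880e+00 -6.3300e-01  1.1300e-01 -3.1000e-02
   5.3300e-01  3.0000e-03  2.0400e-01  2.5000e-02  3.9258e+01]
 [ 3.9600e-01 -1.5040e+00  8.3300e-01 -5.8500e-01  6.9000e-02 -5.3000e-02
   5.3300e-01  3.0000e-03  2.0400e-01  2.5000e-02  3.9266e+01]
 [ 4.3600e-01 -1.3510e+00  1.7150e+00 -6.1000e-01  5.3000e-02 -3.0000e-02
   5.3300e-01  3.0000e-03  2.0400e-01  2.5000e-02  3.9275e+01]
 [ 7.9000e-02 -1.8730e+00  1.5720e+00 -6.1800e-01  1.2000e-02 -5.6000e-02
   5.3300e-01  3.0000e-03  2.0400e-01  2.5000e-02  3.9283e+01]
 [ 1.4900e-01 -4.9100e-01  1.1140e+00 -5.2700e-01  4.7000e-02 -8.8000e-02
   5.3300e-01  3.0000e-03  2.0400e-01  2.5000e-02  3.9292e+01]] 6.6
[{'point': [256.6, 263.5], 'p': 0.69}]
c [-0.00606172  0.99996933 -0.00496018] z [ 6.40595192e-01  7.42940084e-05 -7.67878763e-01] f [-0.76785484 -0.00783213 -0.64057599]
```

```bash
cat > tab.py <<'E'
import numpy as np,json,sys
def tab(a,b,step=3,n=5,r=60):
    P=lambda t:np.array([.641*r*np.cos(t),r*np.sin(t),-.768*r*np.cos(t)])
    s=np.sign(b-a);cur=a
    while abs(b-cur)>1e-6:
        rows=[]
        for k in range(1,n+1):
            t=cur+s*step*k
            rows.append(np.round(P(np.radians(t))-P(np.radians(cur)),1).tolist())
        print(cur,'->',t,*rows,sep=' ');cur=t
        if (b-cur)*s<=0:break
if __name__=='__main__': tab(*map(float,sys.argv[1:]),**{})
E
python3 tab.py 0 360 3
```

```text
0.0 -> 15.0 [-0.1, 3.1, 0.1] [-0.2, 6.3, 0.3] [-0.5, 9.4, 0.6] [-0.8, 12.5, 1.0] [-1.3, 15.5, 1.6]
15.0 -> 30.0 [-0.6, 3.0, 0.7] [-1.2, 6.0, 1.5] [-2.0, 8.9, 2.4] [-2.9, 11.7, 3.5] [-3.8, 14.5, 4.6]
30.0 -> 45.0 [-1.1, 2.7, 1.3] [-2.2, 5.3, 2.6] [-3.4, 7.8, 4.1] [-4.7, 10.1, 5.7] [-6.1, 12.4, 7.3]
45.0 -> 60.0 [-1.5, 2.2, 1.7] [-3.0, 4.2, 3.6] [-4.6, 6.1, 5.5] [-6.2, 7.9, 7.5] [-8.0, 9.5, 9.5]
60.0 -> 75.0 [-1.8, 1.5, 2.1] [-3.6, 2.9, 4.3] [-5.4, 4.1, 6.5] [-7.3, 5.1, 8.8] [-9.3, 6.0, 11.1]
75.0 -> 90.0 [-2.0, 0.7, 2.3] [-3.9, 1.3, 4.7] [-5.9, 1.7, 7.1] [-7.9, 2.0, 9.5] [-10.0, 2.0, 11.9]
90.0 -> 105.0 [-2.0, -0.1, 2.4] [-4.0, -0.3, 4.8] [-6.0, -0.7, 7.2] [-8.0, -1.3, 9.6] [-10.0, -2.0, 11.9]
105.0 -> 120.0 [-1.9, -0.9, 2.3] [-3.8, -1.9, 4.6] [-5.7, -3.1, 6.8] [-7.5, -4.5, 9.0] [-9.3, -6.0, 11.1]
120.0 -> 135.0 [-1.7, -1.6, 2.1] [-3.4, -3.4, 4.0] [-5.0, -5.3, 6.0] [-6.5, -7.4, 7.8] [-8.0, -9.5, 9.5]
135.0 -> 150.0 [-1.4, -2.3, 1.7] [-2.7, -4.7, 3.2] [-3.9, -7.2, 4.7] [-5.1, -9.7, 6.1] [-6.1, -12.4, 7.3]
150.0 -> 165.0 [-1.0, -2.8, 1.2] [-1.8, -5.6, 2.2] [-2.6, -8.5, 3.1] [-3.3, -11.5
[... 679 characters left out ...]
 [2.0, -0.7, -2.3] [3.9, -1.3, -4.7] [5.9, -1.7, -7.1] [7.9, -2.0, -9.5] [10.0, -2.0, -11.9]
270.0 -> 285.0 [2.0, 0.1, -2.4] [4.0, 0.3, -4.8] [6.0, 0.7, -7.2] [8.0, 1.3, -9.6] [10.0, 2.0, -11.9]
285.0 -> 300.0 [1.9, 0.9, -2.3] [3.8, 1.9, -4.6] [5.7, 3.1, -6.8] [7.5, 4.5, -9.0] [9.3, 6.0, -11.1]
300.0 -> 315.0 [1.7, 1.6, -2.1] [3.4, 3.4, -4.0] [5.0, 5.3, -6.0] [6.5, 7.4, -7.8] [8.0, 9.5, -9.5]
315.0 -> 330.0 [1.4, 2.3, -1.7] [2.7, 4.7, -3.2] [3.9, 7.2, -4.7] [5.1, 9.7, -6.1] [6.1, 12.4, -7.3]
330.0 -> 345.0 [1.0, 2.8, -1.2] [1.8, 5.6, -2.2] [2.6, 8.5, -3.1] [3.3, 11.5, -3.9] [3.8, 14.5, -4.6]
345.0 -> 360.0 [0.5, 3.1, -0.6] [0.8, 6.1, -1.0] [1.1, 9.3, -1.3] [1.3, 12.4, -1.5] [1.3, 15.5, -1.6]
```

>>> jog_arm(
  moves=[
    {"slide": [-0.1, 3.1, 0.1], "angular": [0, 0, 0], "fingers": 1},
    {"slide": [-0.2, 6.3, 0.3], "angular": [0, 0, 0], "fingers": 1},
    {"slide": [-0.5, 9.4, 0.6], "angular": [0, 0, 0], "fingers": 1},
    {"slide": [-0.8, 12.5, 1.0], "angular": [0, 0, 0], "fingers": 1},
    {"slide": [-1.3, 15.5, 1.6], "angular": [0, 0, 0], "fingers": 1},
  ],
)

```text
clock: 7.12
tcp_pos: [0.5489, 0.002, 0.2035]
orientation: [-0.23, 0.691, 0.637, 0.251]
wrist_force: [-0.4, -3.7, 9.5]
finger_gap: 0.025
grip_force: 40.0
```

>>> jog_arm(
  moves=[
    {"slide": [-0.6, 3.0, 0.7], "angular": [0, 0, 0], "fingers": 1},
    {"slide": [-1.2, 6.0, 1.5], "angular": [0, 0, 0], "fingers": 1},
    {"slide": [-2.0, 8.9, 2.4], "angular": [0, 0, 0], "fingers": 1},
    {"slide": [-2.9, 11.7, 3.5], "angular": [0, 0, 0], "fingers": 1},
    {"slide": [-3.8, 14.5, 4.6], "angular": [0, 0, 0], "fingers": 1},
  ],
)

```text
clock: 7.53
tcp_pos: [0.5647, 0.0006, 0.1983]
orientation: [-0.229, 0.691, 0.638, 0.253]
wrist_force: [2.5, -3.4, 10.4]
finger_gap: 0.0249
grip_force: 40.1
```

>>> jog_arm(
  moves=[
    {"slide": [-1.1, 2.7, 1.3], "angular": [0, 0, 0], "fingers": 1},
    {"slide": [-2.2, 5.3, 2.6], "angular": [0, 0, 0], "fingers": 1},
    {"slide": [-3.4, 7.8, 4.1], "angular": [0, 0, 0], "fingers": 1},
    {"slide": [-4.7, 10.1, 5.7], "angular": [0, 0, 0], "fingers": 1},
    {"slide": [-6.1, 12.4, 7.3], "angular": [0, 0, 0], "fingers": 1},
  ],
)

```text
clock: 7.95
tcp_pos: [0.5781, -0.0006, 0.1893]
orientation: [-0.228, 0.69, 0.638, 0.254]
wrist_force: [4.4, -3.3, 11.5]
finger_gap: 0.025
grip_force: 40.1
```

>>> jog_arm(
  moves=[
    {"slide": [-1.5, 2.2, 1.7], "angular": [0, 0, 0], "fingers": 1},
    {"slide": [-3.0, 4.2, 3.6], "angular": [0, 0, 0], "fingers": 1},
    {"slide": [-4.6, 6.1, 5.5], "angular": [0, 0, 0], "fingers": 1},
    {"slide": [-6.2, 7.9, 7.5], "angular": [0, 0, 0], "fingers": 1},
    {"slide": [-8.0, 9.5, 9.5], "angular": [0, 0, 0], "fingers": 1},
  ],
)

```text
clock: 8.37
tcp_pos: [0.5886, -0.0015, 0.1771]
orientation: [-0.227, 0.69, 0.638, 0.254]
wrist_force: [9.2, -2.4, 9.9]
finger_gap: 0.0248
grip_force: 40.1
```

>>> jog_arm(
  moves=[
    {"slide": [-1.8, 1.5, 2.1], "angular": [0, 0, 0], "fingers": 1},
    {"slide": [-3.6, 2.9, 4.3], "angular": [0, 0, 0], "fingers": 1},
    {"slide": [-5.4, 4.1, 6.5], "angular": [0, 0, 0], "fingers": 1},
    {"slide": [-7.3, 5.1, 8.8], "angular": [0, 0, 0], "fingers": 1},
    {"slide": [-9.3, 6.0, 11.1], "angular": [0, 0, 0], "fingers": 1},
  ],
)

```text
clock: 8.78
tcp_pos: [0.5954, -0.0021, 0.1627]
orientation: [-0.227, 0.69, 0.638, 0.255]
wrist_force: [11.1, -1.8, 8.6]
finger_gap: 0.0246
grip_force: 40.0
```

>>> jog_arm(
  moves=[
    {"slide": [-2.0, 0.7, 2.3], "angular": [0, 0, 0], "fingers": 1},
    {"slide": [-3.9, 1.3, 4.7], "angular": [0, 0, 0], "fingers": 1},
    {"slide": [-5.9, 1.7, 7.1], "angular": [0, 0, 0], "fingers": 1},
    {"slide": [-7.9, 2.0, 9.5], "angular": [0, 0, 0], "fingers": 1},
    {"slide": [-10.0, 2.0, 11.9], "angular": [0, 0, 0], "fingers": 1},
  ],
)

```text
clock: 9.2
tcp_pos: [0.5981, -0.0024, 0.1471]
orientation: [-0.226, 0.69, 0.639, 0.256]
wrist_force: [14.7, -0.6, 6.1]
finger_gap: 0.0246
grip_force: 39.9
```

>>> jog_arm(
  moves=[
    {"slide": [-2.0, 0.5, 2.4], "angular": [0, 0, 0], "fingers": 1},
    {"slide": [-4.0, 0.9, 4.8], "angular": [0, 0, 0], "fingers": 1},
    {"slide": [-6.0, 1.1, 7.2], "angular": [0, 0, 0], "fingers": 1},
    {"slide": [-8.0, 1.1, 9.6], "angular": [0, 0, 0], "fingers": 1},
    {"slide": [-10.0, 1.0, 11.9], "angular": [0, 0, 0], "fingers": 1},
  ],
)

```text
clock: 9.62
tcp_pos: [0.5966, -0.0022, 0.1303]
orientation: [-0.228, 0.69, 0.638, 0.253]
wrist_force: [6.1, -2.3, 6.3]
finger_gap: 0.0251
grip_force: 39.7
```

>>> jog_arm(
  moves=[
    {"slide": [-1.9, -0.9, 2.3], "angular": [0, 0, 0], "fingers": 1},
    {"slide": [-3.8, -1.9, 4.6], "angular": [0, 0, 0], "fingers": 1},
    {"slide": [-5.7, -3.1, 6.8], "angular": [0, 0, 0], "fingers": 1},
    {"slide": [-7.5, -4.5, 9.0], "angular": [0, 0, 0], "fingers": 1},
    {"slide": [-9.3, -6.0, 11.1], "angular": [0, 0, 0], "fingers": 1},
  ],
)

```text
clock: 10.03
tcp_pos: [0.5909, -0.0017, 0.1157]
orientation: [-0.228, 0.69, 0.638, 0.254]
wrist_force: [8.7, -0.4, 3.9]
finger_gap: 0.0244
grip_force: 39.6
```

>>> jog_arm(
  moves=[
    {"slide": [-1.7, -1.6, 2.1], "angular": [0, 0, 0], "fingers": 1},
    {"slide": [-3.4, -3.4, 4.0], "angular": [0, 0, 0], "fingers": 1},
    {"slide": [-5.0, -5.3, 6.0], "angular": [0, 0, 0], "fingers": 1},
    {"slide": [-6.5, -7.4, 7.8], "angular": [0, 0, 0], "fingers": 1},
    {"slide": [-8.0, -9.5, 9.5], "angular": [0, 0, 0], "fingers": 1},
  ],
)

```text
clock: 10.45
tcp_pos: [0.5818, -0.001, 0.1031]
orientation: [-0.228, 0.69, 0.638, 0.254]
wrist_force: [10.9, 1.2, 1.4]
finger_gap: 0.0251
grip_force: 39.5
```

>>> jog_arm(
  moves=[
    {"slide": [-1.4, -2.3, 1.7], "angular": [0, 0, 0], "fingers": 1},
    {"slide": [-2.7, -4.7, 3.2], "angular": [0, 0, 0], "fingers": 1},
    {"slide": [-3.9, -7.2, 4.7], "angular": [0, 0, 0], "fingers": 1},
    {"slide": [-5.1, -9.7, 6.1], "angular": [0, 0, 0], "fingers": 1},
    {"slide": [-6.1, -12.4, 7.3], "angular": [0, 0, 0], "fingers": 1},
  ],
)

```text
clock: 10.87
tcp_pos: [0.5694, 0.0001, 0.0932]
orientation: [-0.228, 0.69, 0.638, 0.254]
wrist_force: [11.3, 2.6, -1.0]
finger_gap: 0.0247
grip_force: 39.3
```

>>> jog_arm(
  moves=[
    {"slide": [-1.0, -2.8, 1.2], "angular": [0, 0, 0], "fingers": 1},
    {"slide": [-1.8, -5.6, 2.2], "angular": [0, 0, 0], "fingers": 1},
    {"slide": [-2.6, -8.5, 3.1], "angular": [0, 0, 0], "fingers": 1},
    {"slide": [-3.3, -11.5, 3.9], "angular": [0, 0, 0], "fingers": 1},
    {"slide": [-3.8, -14.5, 4.6], "angular": [0, 0, 0], "fingers": 1},
  ],
)

```text
clock: 11.28
tcp_pos: [0.5546, 0.0014, 0.0868]
orientation: [-0.228, 0.69, 0.638, 0.253]
wrist_force: [11.2, 2.5, -2.2]
finger_gap: 0.0247
grip_force: 39.5
```

>>> jog_arm(
  moves=[
    {"slide": [-0.5, -3.1, 0.6], "angular": [0, 0, 0], "fingers": 1},
    {"slide": [-0.8, -6.1, 1.0], "angular": [0, 0, 0], "fingers": 1},
    {"slide": [-1.1, -9.3, 1.3], "angular": [0, 0, 0], "fingers": 1},
    {"slide": [-1.3, -12.4, 1.5], "angular": [0, 0, 0], "fingers": 1},
    {"slide": [-1.3, -15.5, 1.6], "angular": [0, 0, 0], "fingers": 1},
  ],
)

```text
clock: 11.7
tcp_pos: [0.5387, 0.0028, 0.0846]
orientation: [-0.229, 0.69, 0.638, 0.253]
wrist_force: [9.7, 2.0, -2.7]
finger_gap: 0.025
grip_force: 39.6
```

>>> jog_arm(
  moves=[
    {"slide": [0.1, -3.1, -0.1], "angular": [0, 0, 0], "fingers": 1},
    {"slide": [0.2, -6.3, -0.3], "angular": [0, 0, 0], "fingers": 1},
    {"slide": [0.5, -9.4, -0.6], "angular": [0, 0, 0], "fingers": 1},
    {"slide": [0.8, -12.5, -1.0], "angular": [0, 0, 0], "fingers": 1},
    {"slide": [1.3, -15.5, -1.6], "angular": [0, 0, 0], "fingers": 1},
  ],
)

```text
clock: 12.12
tcp_pos: [0.5229, 0.0042, 0.0866]
orientation: [-0.229, 0.69, 0.638, 0.253]
wrist_force: [8.8, 3.7, -2.9]
finger_gap: 0.0248
grip_force: 39.6
```

>>> jog_arm(
  moves=[
    {"slide": [0.6, -3.0, -0.7], "angular": [0, 0, 0], "fingers": 1},
    {"slide": [1.2, -6.0, -1.5], "angular": [0, 0, 0], "fingers": 1},
    {"slide": [2.0, -8.9, -2.4], "angular": [0, 0, 0], "fingers": 1},
    {"slide": [2.9, -11.7, -3.5], "angular": [0, 0, 0], "fingers": 1},
    {"slide": [3.8, -14.5, -4.6], "angular": [0, 0, 0], "fingers": 1},
  ],
)

```text
clock: 12.53
tcp_pos: [0.5083, 0.0054, 0.0927]
orientation: [-0.229, 0.69, 0.638, 0.253]
wrist_force: [9.8, 4.5, -2.3]
finger_gap: 0.0248
grip_force: 39.6
```

>>> jog_arm(
  moves=[
    {"slide": [1.1, -2.7, -1.3], "angular": [0, 0, 0], "fingers": 1},
    {"slide": [2.2, -5.3, -2.6], "angular": [0, 0, 0], "fingers": 1},
    {"slide": [3.4, -7.8, -4.1], "angular": [0, 0, 0], "fingers": 1},
    {"slide": [4.7, -10.1, -5.7], "angular": [0, 0, 0], "fingers": 1},
    {"slide": [6.1, -12.4, -7.3], "angular": [0, 0, 0], "fingers": 1},
  ],
)

```text
clock: 12.95
tcp_pos: [0.496, 0.0065, 0.1023]
orientation: [-0.229, 0.69, 0.638, 0.253]
wrist_force: [9.8, 4.1, -3.0]
finger_gap: 0.0249
grip_force: 39.6
```

>>> jog_arm(
  moves=[
    {"slide": [1.5, -2.2, -1.7], "angular": [0, 0, 0], "fingers": 1},
    {"slide": [3.0, -4.2, -3.6], "angular": [0, 0, 0], "fingers": 1},
    {"slide": [4.6, -6.1, -5.5], "angular": [0, 0, 0], "fingers": 1},
    {"slide": [6.2, -7.9, -7.5], "angular": [0, 0, 0], "fingers": 1},
    {"slide": [8.0, -9.5, -9.5], "angular": [0, 0, 0], "fingers": 1},
  ],
)

```text
clock: 13.37
tcp_pos: [0.4866, 0.0073, 0.1147]
orientation: [-0.229, 0.69, 0.638, 0.253]
wrist_force: [10.5, 5.0, -3.2]
finger_gap: 0.0251
grip_force: 39.6
```

>>> jog_arm(
  moves=[
    {"slide": [1.8, -1.5, -2.1], "angular": [0, 0, 0], "fingers": 1},
    {"slide": [3.6, -2.9, -4.3], "angular": [0, 0, 0], "fingers": 1},
    {"slide": [5.4, -4.1, -6.5], "angular": [0, 0, 0], "fingers": 1},
    {"slide": [7.3, -5.1, -8.8], "angular": [0, 0, 0], "fingers": 1},
    {"slide": [9.3, -6.0, -11.1], "angular": [0, 0, 0], "fingers": 1},
  ],
)

```text
clock: 13.78
tcp_pos: [0.4807, 0.0078, 0.1291]
orientation: [-0.229, 0.69, 0.638, 0.253]
wrist_force: [10.3, 4.7, -4.2]
finger_gap: 0.0247
grip_force: 39.6
```

>>> jog_arm(
  moves=[
    {"slide": [2.0, -0.7, -2.3], "angular": [0, 0, 0], "fingers": 1},
    {"slide": [3.9, -1.3, -4.7], "angular": [0, 0, 0], "fingers": 1},
    {"slide": [5.9, -1.7, -7.1], "angular": [0, 0, 0], "fingers": 1},
    {"slide": [7.9, -2.0, -9.5], "angular": [0, 0, 0], "fingers": 1},
    {"slide": [10.0, -2.0, -11.9], "angular": [0, 0, 0], "fingers": 1},
  ],
)

```text
clock: 14.2
tcp_pos: [0.4786, 0.0081, 0.1444]
orientation: [-0.229, 0.69, 0.638, 0.253]
wrist_force: [12.3, 4.5, -5.5]
finger_gap: 0.0254
grip_force: 39.6
```

>>> jog_arm(
  moves=[
    {"slide": [2.0, 0.1, -2.4], "angular": [0, 0, 0], "fingers": 1},
    {"slide": [4.0, 0.3, -4.8], "angular": [0, 0, 0], "fingers": 1},
    {"slide": [6.0, 0.7, -7.2], "angular": [0, 0, 0], "fingers": 1},
    {"slide": [8.0, 1.3, -9.6], "angular": [0, 0, 0], "fingers": 1},
    {"slide": [10.0, 2.0, -11.9], "angular": [0, 0, 0], "fingers": 1},
  ],
)

```text
clock: 14.62
tcp_pos: [0.4805, 0.0079, 0.1596]
orientation: [-0.229, 0.69, 0.638, 0.253]
wrist_force: [13.0, 6.0, -8.1]
finger_gap: 0.0246
grip_force: 39.7
```

>>> jog_arm(
  moves=[
    {"slide": [1.9, 0.9, -2.3], "angular": [0, 0, 0], "fingers": 1},
    {"slide": [3.8, 1.9, -4.6], "angular": [0, 0, 0], "fingers": 1},
    {"slide": [5.7, 3.1, -6.8], "angular": [0, 0, 0], "fingers": 1},
    {"slide": [7.5, 4.5, -9.0], "angular": [0, 0, 0], "fingers": 1},
    {"slide": [9.3, 6.0, -11.1], "angular": [0, 0, 0], "fingers": 1},
  ],
)

```text
clock: 15.03
tcp_pos: [0.4861, 0.0074, 0.1736]
orientation: [-0.23, 0.69, 0.638, 0.252]
wrist_force: [10.5, 4.4, -10.6]
finger_gap: 0.0251
grip_force: 39.8
```

>>> jog_arm(
  moves=[
    {"slide": [1.7, 1.6, -2.1], "angular": [0, 0, 0], "fingers": 1},
    {"slide": [3.4, 3.4, -4.0], "angular": [0, 0, 0], "fingers": 1},
    {"slide": [5.0, 5.3, -6.0], "angular": [0, 0, 0], "fingers": 1},
    {"slide": [6.5, 7.4, -7.8], "angular": [0, 0, 0], "fingers": 1},
    {"slide": [8.0, 9.5, -9.5], "angular": [0, 0, 0], "fingers": 1},
  ],
)

```text
clock: 15.45
tcp_pos: [0.4945, 0.0067, 0.1853]
orientation: [-0.23, 0.691, 0.638, 0.251]
wrist_force: [7.1, 3.1, -11.1]
finger_gap: 0.0248
grip_force: 39.9
```

>>> jog_arm(
  moves=[
    {"slide": [1.4, 2.3, -1.7], "angular": [0, 0, 0], "fingers": 1},
    {"slide": [2.7, 4.7, -3.2], "angular": [0, 0, 0], "fingers": 1},
    {"slide": [3.9, 7.2, -4.7], "angular": [0, 0, 0], "fingers": 1},
    {"slide": [5.1, 9.7, -6.1], "angular": [0, 0, 0], "fingers": 1},
    {"slide": [6.1, 12.4, -7.3], "angular": [0, 0, 0], "fingers": 1},
  ],
)

```text
clock: 15.87
tcp_pos: [0.5057, 0.0057, 0.1948]
orientation: [-0.231, 0.691, 0.638, 0.25]
wrist_force: [3.6, 1.0, -9.7]
finger_gap: 0.0247
grip_force: 40.1
```

>>> jog_arm(
  moves=[
    {"slide": [1.0, 2.8, -1.2], "angular": [0, 0, 0], "fingers": 1},
    {"slide": [1.8, 5.6, -2.2], "angular": [0, 0, 0], "fingers": 1},
    {"slide": [2.6, 8.5, -3.1], "angular": [0, 0, 0], "fingers": 1},
    {"slide": [3.3, 11.5, -3.9], "angular": [0, 0, 0], "fingers": 1},
    {"slide": [3.8, 14.5, -4.6], "angular": [0, 0, 0], "fingers": 1},
  ],
)

```text
clock: 16.28
tcp_pos: [0.5198, 0.0045, 0.2016]
orientation: [-0.232, 0.691, 0.637, 0.25]
wrist_force: [1.2, 1.3, -12.4]
finger_gap: 0.0244
grip_force: 40.0
```

>>> jog_arm(
  moves=[
    {"slide": [0.5, 3.1, -0.6], "angular": [0, 0, 0], "fingers": 1},
    {"slide": [0.8, 6.1, -1.0], "angular": [0, 0, 0], "fingers": 1},
    {"slide": [1.1, 9.3, -1.3], "angular": [0, 0, 0], "fingers": 1},
    {"slide": [1.3, 12.4, -1.5], "angular": [0, 0, 0], "fingers": 1},
    {"slide": [1.3, 15.5, -1.6], "angular": [0, 0, 0], "fingers": 1},
  ],
)

```text
clock: 16.7
tcp_pos: [0.5355, 0.0032, 0.2045]
orientation: [-0.231, 0.691, 0.637, 0.25]
wrist_force: [-2.6, -2.3, -6.1]
finger_gap: 0.0244
grip_force: 40.7
```

```bash
cat > fit.py <<'E'
import numpy as np
from scipy.optimize import least_squares
# x,z,Fx,Fy,Fz
D=np.array([[.5489,.2035,-.4,-3.7,9.5],[.5647,.1983,2.5,-3.4,10.4],[.5781,.1893,4.4,-3.3,11.5],[.5886,.1771,9.2,-2.4,9.9],[.5954,.1627,11.1,-1.8,8.6],[.5981,.1471,14.7,-.6,6.1],
[.5966,.1303,6.1,-2.3,6.3],[.5909,.1157,8.7,-.4,3.9],[.5818,.1031,10.9,1.2,1.4],[.5694,.0932,11.3,2.6,-1],[.5546,.0868,11.2,2.5,-2.2],[.5387,.0846,9.7,2,-2.7],
[.5229,.0866,8.8,3.7,-2.9],[.5083,.0927,9.8,4.5,-2.3],[.496,.1023,9.8,4.1,-3],[.4866,.1147,10.5,5,-3.2],[.4807,.1291,10.3,4.7,-4.2],[.4786,.1444,12.3,4.5,-5.5],
[.4805,.1596,13,6,-8.1],[.4861,.1736,10.5,4.4,-10.6],[.4945,.1853,7.1,3.1,-11.1],[.5057,.1948,3.6,1,-9.7],[.5198,.2016,1.2,1.3,-12.4],[.5355,.2045,-2.6,-2.3,-6.1]])
o=least_squares(lambda q:np.hypot((D[:,0]-q[0])/np.sin(1.4825),D[:,1]-q[1])-q[2],[.538,.144,.06]);cx,cz,r=o.x
print('centre',o.x,'rms',np.sqrt(np.mean(o.fun**2)))
th=np.unwrap(np.arctan2((D[:,0]-cx)/np.sin(1.4825),D[:,1]-cz))
F=D[:,2:]-[-.2,0,.3]; c=np.array([np.sin(1.4825),-np.cos(1.4825)])
Fc=F[:,:2]@c
tau=-.06*(Fc*np.cos(th)-F[:,2]*np.sin(th)); rad=Fc*np.sin(th)+F[:,2]*np.cos(th)
def fit(m):
    A=np.c_[np.ones(m.sum()),np.cos(th[m]),np.sin(th[m])]
    k,*_=np.linalg.lstsq(A,tau[m],rcond=None);res=tau[m]-A@k
    # applied tau=drag+m*sin(theta+phi) ; weight angle clockwise from down = theta+phi
    phi=np.arctan2(k[1],k[2]);print('drag %.3f amp %.3f rms %.3f; down at theta=%.1f deg'%(k[0],np.hypot(k[1],k[2]),res.std(),np.degrees(-phi)%360))
if __name__=='__main__':
    for a in zip(np.degrees(th).round(0),tau.round(3),rad.round(1)):print(*a)
    fit(th>-9);fit(th<5.9);fit((th>1)&(th<6.4))
E
python3 fit.py
```

```text
centre [0.5384163  0.14452605 0.06000633] rms 5.863419437492956e-05
10.0 0.089 9.1
26.0 0.106 10.4
42.0 0.228 11.6
57.0 0.172 13.3
72.0 0.267 13.4
88.0 0.309 15.1
104.0 0.442 4.9
119.0 0.446 6.1
134.0 0.501 7.2
149.0 0.536 6.9
164.0 0.602 5.4
180.0 0.58 3.0
195.0 0.55 0.8
210.0 0.574 -2.6
225.0 0.546 -4.5
240.0 0.487 -7.1
255.0 0.416 -8.5
270.0 0.35 -12.0
285.0 0.298 -14.3
299.0 0.274 -14.3
313.0 0.217 -12.9
327.0 0.142 -10.4
342.0 0.164 -12.5
357.0 0.15 -6.3
drag 0.354 amp 0.234 rms 0.026; down at theta=93.5 deg
drag 0.351 amp 0.240 rms 0.025; down at theta=93.1 deg
drag 0.358 amp 0.227 rms 0.020; down at theta=92.7 deg
```

```bash
python3 -c "
from tab import tab
tab(0,90,3,10)
tab(90,94,2,2)"
```

```text
0 -> 30 [-0.1, 3.1, 0.1] [-0.2, 6.3, 0.3] [-0.5, 9.4, 0.6] [-0.8, 12.5, 1.0] [-1.3, 15.5, 1.6] [-1.9, 18.5, 2.3] [-2.6, 21.5, 3.1] [-3.3, 24.4, 4.0] [-4.2, 27.2, 5.0] [-5.2, 30.0, 6.2]
30 -> 60 [-1.1, 2.7, 1.3] [-2.2, 5.3, 2.6] [-3.4, 7.8, 4.1] [-4.7, 10.1, 5.7] [-6.1, 12.4, 7.3] [-7.6, 14.6, 9.1] [-9.1, 16.6, 10.9] [-10.7, 18.5, 12.8] [-12.4, 20.3, 14.8] [-14.1, 22.0, 16.9]
60 -> 90 [-1.8, 1.5, 2.1] [-3.6, 2.9, 4.3] [-5.4, 4.1, 6.5] [-7.3, 5.1, 8.8] [-9.3, 6.0, 11.1] [-11.2, 6.7, 13.5] [-13.2, 7.3, 15.8] [-15.2, 7.7, 18.2] [-17.2, 8.0, 20.6] [-19.2, 8.0, 23.0]
90 -> 94 [-1.3, -0.0, 1.6] [-2.7, -0.1, 3.2]
```

>>> jog_arm(
  moves=[
    {"slide": [-0.1, 3.4, 0.1], "angular": [0, 0, 0], "fingers": 1},
    {"slide": [-0.2, 6.9, 0.3], "angular": [0, 0, 0], "fingers": 1},
    {"slide": [-0.5, 10.3, 0.6], "angular": [0, 0, 0], "fingers": 1},
    {"slide": [-0.8, 13.7, 1.0], "angular": [0, 0, 0], "fingers": 1},
    {"slide": [-1.3, 17.0, 1.6], "angular": [0, 0, 0], "fingers": 1},
    {"slide": [-1.9, 20.3, 2.3], "angular": [0, 0, 0], "fingers": 1},
    {"slide": [-2.6, 23.6, 3.1], "angular": [0, 0, 0], "fingers": 1},
    {"slide": [-3.3, 26.8, 4.0], "angular": [0, 0, 0], "fingers": 1},
    {"slide": [-4.2, 29.9, 5.0], "angular": [0, 0, 0], "fingers": 1},
    {"slide": [-5.2, 33.0, 6.2], "angular": [0, 0, 0], "fingers": 1},
  ],
)

```text
clock: 17.53
tcp_pos: [0.5688, 0.0003, 0.1963]
orientation: [-0.231, 0.691, 0.638, 0.25]
wrist_force: [-3.3, -4.3, 0.1]
finger_gap: 0.0249
grip_force: 41.3
```

>>> jog_arm(
  moves=[
    {"slide": [-1.1, 2.7, 1.3], "angular": [0, 0, 0], "fingers": 1},
    {"slide": [-2.2, 5.3, 2.6], "angular": [0, 0, 0], "fingers": 1},
    {"slide": [-3.4, 7.8, 4.1], "angular": [0, 0, 0], "fingers": 1},
    {"slide": [-4.7, 10.1, 5.7], "angular": [0, 0, 0], "fingers": 1},
    {"slide": [-6.1, 12.4, 7.3], "angular": [0, 0, 0], "fingers": 1},
    {"slide": [-7.6, 14.6, 9.1], "angular": [0, 0, 0], "fingers": 1},
    {"slide": [-9.1, 16.6, 10.9], "angular": [0, 0, 0], "fingers": 1},
    {"slide": [-10.7, 18.5, 12.8], "angular": [0, 0, 0], "fingers": 1},
    {"slide": [-12.4, 20.3, 14.8], "angular": [0, 0, 0], "fingers": 1},
    {"slide": [-14.1, 22.0, 16.9], "angular": [0, 0, 0], "fingers": 1},
  ],
)

```text
clock: 18.37
tcp_pos: [0.5905, -0.0016, 0.1744]
orientation: [-0.231, 0.691, 0.637, 0.25]
wrist_force: [-4.2, -6.5, 1.9]
finger_gap: 0.025
grip_force: 41.5
```

>>> jog_arm(
  moves=[
    {"slide": [-1.8, 1.5, 2.1], "angular": [0, 0, 0], "fingers": 1},
    {"slide": [-3.6, 2.9, 4.3], "angular": [0, 0, 0], "fingers": 1},
    {"slide": [-5.4, 4.1, 6.5], "angular": [0, 0, 0], "fingers": 1},
    {"slide": [-7.3, 5.1, 8.8], "angular": [0, 0, 0], "fingers": 1},
    {"slide": [-9.3, 6.0, 11.1], "angular": [0, 0, 0], "fingers": 1},
    {"slide": [-11.2, 6.7, 13.5], "angular": [0, 0, 0], "fingers": 1},
    {"slide": [-13.2, 7.3, 15.8], "angular": [0, 0, 0], "fingers": 1},
    {"slide": [-15.2, 7.7, 18.2], "angular": [0, 0, 0], "fingers": 1},
    {"slide": [-17.2, 8.0, 20.6], "angular": [0, 0, 0], "fingers": 1},
    {"slide": [-19.2, 8.0, 23.0], "angular": [0, 0, 0], "fingers": 1},
  ],
)

```text
clock: 19.2
tcp_pos: [0.5984, -0.0023, 0.145]
orientation: [-0.231, 0.691, 0.637, 0.251]
wrist_force: [-5.2, -7.2, 5.6]
finger_gap: 0.0244
grip_force: 41.9
```

>>> jog_arm(
  moves=[
    {"slide": [-1.3, 0, 1.6], "angular": [0, 0, 0], "fingers": 1},
    {"slide": [-2.7, -0.1, 3.2], "angular": [0, 0, 0], "fingers": 1},
    {"slide": [-2.7, -0.1, 3.2], "angular": [0, 0, 0], "fingers": 1},
    {"slide": [-2.7, -0.1, 3.2], "angular": [0, 0, 0], "fingers": 1},
    {"slide": [-2.7, -0.1, 3.2], "angular": [0, 0, 0], "fingers": 1},
    {"slide": [-2.7, -0.1, 3.2], "angular": [0, 0, 0], "fingers": 1},
    {"slide": [-2.7, -0.1, 3.2], "angular": [0, 0, 0], "fingers": 1},
    {"slide": [-2.7, -0.1, 3.2], "angular": [0, 0, 0], "fingers": 1},
  ],
)

```text
clock: 19.87
tcp_pos: [0.5983, -0.0023, 0.1406]
orientation: [-0.231, 0.691, 0.637, 0.25]
wrist_force: [-4.1, -6.3, 3.3]
finger_gap: 0.025
grip_force: 41.7
```

```bash
python3 - <<'E'
from h import *
X=[]
for k in range(4):
    s=get_state();X.append(s['tcp_pos']);p=read_camera('wrist')
print(np.round(X,4),s['clock'],s['grip_force'],s['finger_gap'],s['wrist_force'])
print(np.degrees(np.arctan2(s['tcp_pos'][0]-.5384,s['tcp_pos'][2]-.1445)))
print(tip_of('handle',p)[:1])
p=read_camera('top')
for t in('tin','carton','wrench'):print(t,[(np.round(a['point']),a['p']) for a in tip_of(t,p)[:1]])
E
```

```text
[[ 0.5983 -0.0023  0.1406]
 [ 0.5983 -0.0023  0.1405]
 [ 0.5983 -0.0023  0.1406]
 [ 0.5983 -0.0023  0.1406]] 20.0167 41.7033576965332 0.025147407771250636 [-5.07211286 -6.00307333  3.0143532 ]
93.76034186890219
[]
tin [(array([315., 201.]), 0.71)]
carton [(array([168., 173.]), 0.89)]
wrench [(array([155., 231.]), 0.63)]
```

```bash
python3 -c "
from h import *
print(hand_in())"
```

```text
the job is handed in; nothing more can be done
None
```

I turned the drum a full turn by its handle and on to about 94° clockwise of top, where my fit of the crank forces puts the heavy side straight down (93°, error likely under 10°). It is handed in holding still, with the handle gripped at about 42 N and the tin, carton and wrench where they were; no verdict came back.

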